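# Close the tea caddy with its double lid and keep the outer lid in hand

## Robot

A 6-joint arm with a two-finger parallel gripper is mounted at the origin on a cart in front of the work surface, level with it; the furniture and walls round the work are solid. World frame = base frame: x ahead of the robot, y to its left, z up, the work surface at z = 0. Lengths are in mm, angles in rad, forces in N, time in s.
With the tool pointing down it reaches from about 275 to 750 mm from the base axis. Payload 10.2 kg.
Tool frame: the origin (TCP) lies at the very end of the fingers, on their centre line; the grasp point (between the pads) lies 19 mm behind it; x points along the fingers, z is the direction in which the jaws open and shut, and the axes are right-handed (so a half turn about x gives the same grasp; the last joint's range is limited). The gripper opens to 88 mm and grips with 3 to 60 N. Pads are 18 mm wide; open, the fingers measure 123 mm over their backs; the gripper's body (75 mm by 187 mm) begins 45 mm behind the grasp point.
Start: joints at [0.912, 0.313, 1.498, -0, 1.331, -0.223], TCP at [221.634, 475.93, 238.72] pointing down, gripper open.
Joint ranges: [-2.94, 2.94], [-0.97, 2.17], [0.19, 2.56], [-1.23, 4.37], [0.02, 3.11], [-2.88, 2.88]. Speed limits (rad/s): [2.39, 2.39, 3.01, 3.14, 3.14, 3.14].

## Interface

Orientations are given as [roll, pitch, yaw] about the fixed x, y, z axes, in that order (R = Rz(yaw) Ry(pitch) Rx(roll)).
In Python, from rig import manip gives the robot as it stands. The module is installed in compiled form; this text tells all that it offers.
- The arm moves only by the tool play_rows, never from a script. Its argument "rows" is a list that holds one entry, the list of rows, each a list of 5 numbers: the closure in counts, from 0 (fully open) to 255 (shut), then the shift along the tool's x, y, z in mm, then the turn about the tool's x in rad. A call has exactly 8 rows; each row is the pose to reach, as a shift and turn from the pose commanded when the call began, along the tool's axes at that moment; what a row does not reach only later rows make up. A row lasts 1/12 s, in which the tool goes at most 41.7 mm and 7.16 degrees, less where a joint would pass 70% of its speed; a pose out of reach is approached as far as the arm can. A call with a gripper value outside its range is refused whole. The fingers move at their own pace and stop on an object; the grip force is fixed at half the most. Time passes only in rows, so rows that repeat a pose let the fingers close, or fill a call up. It gives the time, the measured TCP pose, the force and the opening at its end, in the units of the state.
- manip.observe(): the state, without advancing time (a new reading comes with each control period).
- manip.read_camera(name): name is "scene" or "top" or "wrist"; returns (picture, depth): 400x640x3 uint8, red, green, blue; 400x640 float32, mm along the optical axis (not along the pixel's ray), 0 where there is no reading.
- manip.calibration(name): a dict with "vertical_fov" (degrees; the focal length in pixels is half the picture's height over the tangent of half this angle, whatever the lens; pixels are square), "cx", "cy" (the principal point, pixels), "extrinsics" (4x4, takes a point from camera to world coordinates). Camera axes: x right, y down, z forward; pixel columns grow to the right and rows downward; lengths in mm; the calibration is good to about 2 mm. A picture is of the moment at which its call begins: read the wrist's pose just before it. calibration takes no time and is no camera call; for the wrist camera it gives the pose at the moment of the call.
- manip.hand_in(): hands the job in, once; it reports no verdict.
Trained networks look in the newest picture that a camera, given by its name, has taken for a name from the list of things; names that differ only in an ending like _2 or _b are one class to them, and where a whole thing is asked for, a point or a joint stands for the part that bears it (a point fixed in the world has none). Each returns a list of dicts, best first, with "conf" (0 to 1); they miss things now and then, are a little off and sometimes report something else, mostly with a low value. They report only what shows in the picture. A call takes as long as a camera call. They do not tell look-alikes from the thing itself.
- manip.search_frame(camera, thing): "point" ([column, row] in pixels, amid what is visible of it).
- manip.masks_of(camera, thing): "region" (400x640 bool, what is visible of it) and "point" ([column, row] in pixels, amid what is visible of it).
The state is a dict: "time": time; "q": joint angles; "dq": joint speeds; "joint_torque": joint torques, N m; "eef_pos": TCP position; "eef_rot": TCP orientation; "contact_force": force on the tool from outside, world axes, zero at the start; "torque": the same for the moment, N m; "opening": finger opening in mm.
Only numpy, scipy, OpenCV 4.12 (cv2) and the standard library are available. Lean on these libraries where they do the work, as an engineer would, in place of code of your own. Each camera call takes 0.05 s, during which the arm holds its last target.

## Task

The outer lid of the tea caddy is due for washing, but the tea must stay shut. Pick up the double lid as one piece by the rim of its broad inner lid, lower it (do not drop it) into the mouth of the open caddy until it is fully home, and let go. Then take the outer lid alone by its knob and lift it off, leaving the inner lid closed and undisturbed on the upright caddy; finish while still holding the outer lid level, at least 6 cm clear above the inner lid, and leave the things round about alone.

Things in the scene. Friction and masses are not known exactly. Their poses are not given: they have to be found in the camera images.
- caddy_mouth (a point): centre of the mouth, level with the rim, of the open round steel tea caddy: plain upright cylinder 52 mm across, 85 mm high; mouth 46 mm wide, 80 mm deep. z up along its axis.
- caddy: the same caddy, loose (about 0.4 kg) on the worktop; origin at the centre of its underside. Caddy and double lid stand left and right of one another; which is where changes. A wall cabinet hangs 0.47 m above the back of the worktop on the right (x over 0.58, y below 0), so lift no higher than needed there.
- inner_rim (a point): centre, half-way up, of the rim of the wooden inner lid, the lower part of the double lid: a disc 62 mm across, 12 mm thick; gripped here across its diameter it carries both lids. At the start 26 mm above the worktop; when home, 6 mm above caddy_mouth. z up along its axis.
- inner_lid: the inner lid, about 0.09 kg; origin at the centre of the foot of its plug, 26 mm below inner_rim. The plug under the rim is 20 mm long, 42 mm across, tapering over its last 6 mm to 36 mm at the foot; it enters the caddy's mouth with 2 mm play all round. On the rim is a boss 36 mm across, 6 mm high, hidden under the outer lid.
- outer_knob (a point): centre, half-way up, of the knob of the wooden outer lid: an upright round peg 20 mm across, 16 mm high, in the middle of the cap's top. The cap's top is 8 mm below this point, the knob's top 8 mm above. In place, 26 mm above inner_rim. z up along its axis.
- outer_lid: the outer lid, about 0.05 kg; origin at the centre of its lower edge, 20 mm below outer_knob. A round cap 48 mm across, 12 mm high, hollow below (40 mm wide, 8 mm deep), it sits loose over the inner lid's boss with its edge on the inner lid's rim; nothing locks the two lids together.
- lemon: a lemon, 83x58x58 mm, lying behind the work; bystander, origin at the centre of its underside as placed
- garlic_bulb: a bulb of garlic, 56 mm, behind the work on the left; bystander, origin at its underside
- cup: a small white espresso cup, 64x91x50 mm, on the right; bystander, origin at its underside
- timer: a cream kitchen timer with a dial, 72 mm across, 60 mm high, behind the work on the right; bystander, origin at its underside
Mind the look-alikes: they are no part of the job. Leave any orange or purple look-alike of the inner_lid alone.

How it is judged:
By the outcome, as a careful person would: the job done as asked, in the order asked, and still so for the second after the job is handed in, while the arm keeps its last pose, push and grip.
It also fails if it takes over 61 s, if anything falls off the work surface, if the arm or the gripper's body presses on something with over 40 N, if the wrist force passes 120 N, or if a joint passes its speed limit or range.

## Working session

There is one attempt and no reset: what is moved stays moved. The work goes in short steps, Python scripts to look and compute and a tool call to move; the robot and the scene stay as the last step left them, time stands still between calls to the robot, and variables do not carry over. Pictures are saved under pics/ and viewed, and the job is handed in when it is done.

Besides the shell and the picture viewer there is one more tool, called after "Call:" by a JSON object that holds its "name" and its "arguments". play_rows: Moves the arm, as the interface text tells. Its arguments: {"type":"object","properties":{"rows":{"type":"array"}},"required":["rows"]}

```bash
mkdir -p pics
cat > h.py <<'E'
import numpy as np, cv2
from rig import manip
from scipy.spatial.transform import Rotation as R
def cam(name):
    c=manip.calibration(name); p,d=manip.read_camera(name); return c,p,d
def save(p,fn): cv2.imwrite('pics/'+fn,p[:,:,::-1])
def w(c,u,v,z):
    f=200/np.tan(np.radians(c['vertical_fov'])/2)
    u=np.asarray(u,float);v=np.asarray(v,float);z=np.asarray(z,float)
    P=np.stack([(u-c['cx'])/f*z,(v-c['cy'])/f*z,z],-1)
    T=np.array(c['extrinsics']); return P@T[:3,:3].T+T[:3,3]
def px(c,P):
    f=200/np.tan(np.radians(c['vertical_fov'])/2)
    T=np.array(c['extrinsics']); q=(np.asarray(P,float)-T[:3,3])@T[:3,:3]
    return np.stack([q[...,0]/q[...,2]*f+c['cx'],q[...,1]/q[...,2]*f+c['cy']],-1)
E
python3 - <<'E'
from h import *
np.set_printoptions(precision=3,suppress=True)
s=manip.observe(); print(s)
for n in ['scene','top']:
    c,p,d=cam(n); save(p,n+'0.png'); print(n,c)
    for t in ['caddy','inner_lid','outer_lid']:
        for m in manip.masks_of(n,t):
            r=m['region']; v,u=np.nonzero(r&(d>0)); P=w(c,u,v,d[v,u])
            print(t,round(m['conf'],2),np.round(m['point']),r.sum(),np.median(P,0) if len(P) else None,P.max(0) if len(P) else None)
E
```

```text
{'time': 0.0, 'q': array([ 0.912,  0.313,  1.498, -0.   ,  1.331, -0.223]), 'dq': array([-0.   , -0.002,  0.001,  0.001,  0.   ,  0.001]), 'joint_torque': array([ -0.   , -40.221, -25.227,   0.069,   0.035,  -0.   ]), 'eef_pos': array([221.467, 475.719, 238.176]), 'eef_rot': array([ 2.94 ,  1.57 , -2.208]), 'contact_force': array([-0.148,  0.474,  0.499]), 'torque': array([ 0.04 , -0.048, -0.005]), 'opening': 88.02826887285397}
scene {'vertical_fov': 54.551001626794914, 'cx': 322.6077179622997, 'cy': 199.82334682783502, 'extrinsics': array([[   0.5  ,   -0.433,    0.75 , -194.452],
       [  -0.866,   -0.239,    0.439, -520.77 ],
       [  -0.01 ,   -0.869,   -0.494,  586.408],
       [   0.   ,    0.   ,    0.   ,    1.   ]])}
caddy 0.82 [320. 240.] 841 [ 441.59  -140.022   57.682] [ 555.274 -107.999   88.416]
inner_lid 0.94 [210. 229.] 425 [363.946 138.381  32.894] [438.754 220.267  41.403]
inner_lid 0.55 [280. 225.] 342 [474.631  -1.316  33.291] [516.427  33.601  41.64 ]
inner_lid 0.46 [248. 217.] 195 [468.199 100.91   28.594] [554.537 142.864  37.749]
inner_lid 0.23 [303. 190.] 3
[... 326 characters left out ...]
019,  -80.908],
       [  -0.022,   -0.157,   -0.987, 1218.44 ],
       [   0.   ,    0.   ,    0.   ,    1.   ]])}
caddy 0.89 [346. 221.] 380 [ 461.937 -134.389    8.408] [ 487.444 -108.594   89.677]
caddy 0.34 [277. 142.] 486 [673.821  48.345  49.31 ] [727.592  86.104  62.983]
inner_lid 0.63 [297. 214.] 385 [485.975   2.965  34.211] [516.422  31.435  44.956]
inner_lid 0.58 [242. 258.] 399 [373.922 143.584  34.348] [400.352 173.926  46.037]
inner_lid 0.56 [260. 216.] 227 [486.818 107.865  32.209] [520.004 151.514  48.289]
outer_lid 0.49 [369. 150.] 590 [ 653.999 -191.828   42.48 ] [ 703.153 -159.938   66.388]
outer_lid 0.48 [252. 217.] 292 [482.925 114.256  44.283] [509.034 142.853  65.723]
```

Run:
```python
import cv2
a=cv2.imread('pics/scene0.png'); b=cv2.imread('pics/top0.png')
cv2.imwrite('pics/sc.png',cv2.resize(a[140:310,140:400],None,fx=3,fy=3,interpolation=cv2.INTER_CUBIC))
cv2.imwrite('pics/tc.png',cv2.resize(b[110:300,200:430],None,fx=3,fy=3,interpolation=cv2.INTER_CUBIC))
```

```text
(no output)
```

View pics/sc.png

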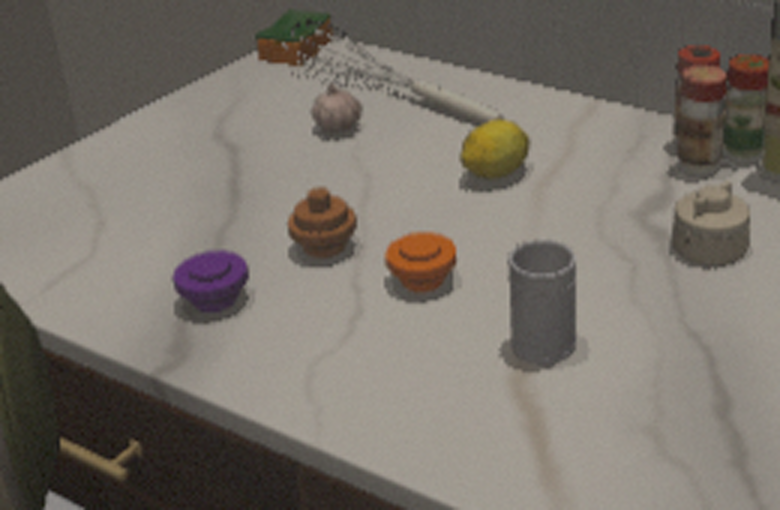

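View pics/tc.png

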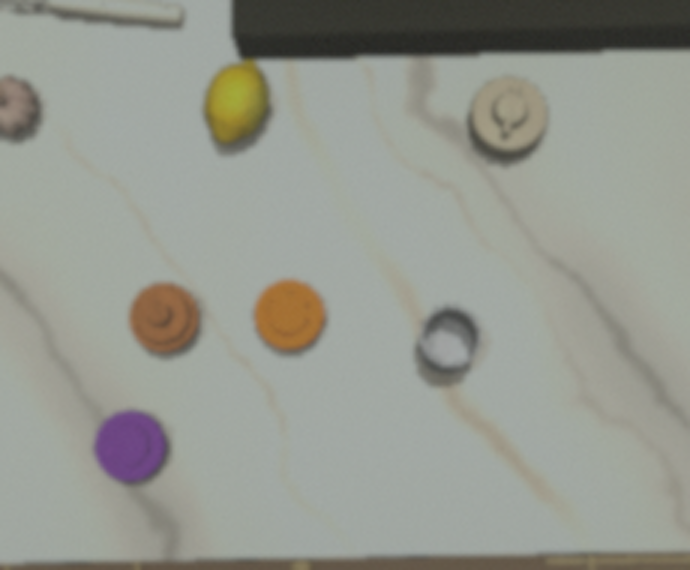

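View pics/scene0.png

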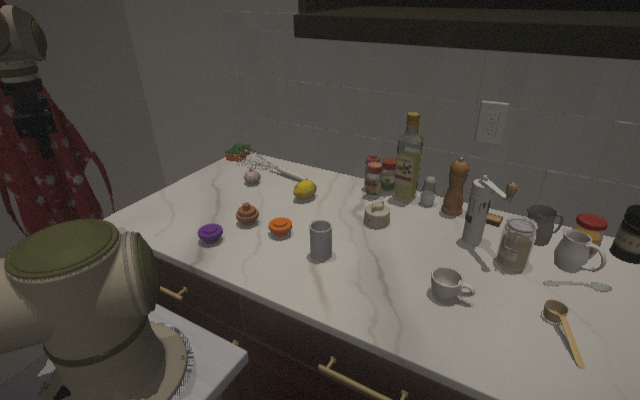

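The real double lid is the brown one with the knob, at scene (247,214) and top (254,216). The orange one (280,227) and the purple one (210,232) have no knob, so they are the look-alikes. The open caddy is at scene (320,240). Next I'll measure more finely and work out the move.

```bash
cat >> h.py <<'E'
def tool():
    s=manip.observe(); M=R.from_euler('xyz',s['eef_rot']).as_matrix(); return s,np.array(s['eef_pos']),M
E
python3 - <<'E'
from h import *
np.set_printoptions(precision=3,suppress=True)
s,p,M=tool(); print(p); print(M)
c,pp,d=cam('wrist'); save(pp,'w0.png'); print(c)
T=np.array(c['extrinsics']); print('cam in tool',M.T@(T[:3,3]-p)); print(M.T@T[:3,:3])
c,pp,d=cam('top')
for t,zlo,zhi in [('outer_lid',25,40),('caddy',78,95)]:
    ms=manip.masks_of('top',t)
    for m in ms:
        print(t,m['conf'],m['point'])
v,u=np.nonzero(d>0); P=w(c,u,v,d[v,u])
for nm,x0,y0 in [('lid',485,112),('orange',486,2),('purple',373,143),('caddy',465,-137)]:
    k=(np.hypot(P[:,0]-x0,P[:,1]-y0)<50)&(P[:,2]>15)&(P[:,2]<100)
    Q=P[k]; print(nm,k.sum(),Q.min(0),Q.max(0),(Q.min(0)+Q.max(0))/2,Q.mean(0))
E
```

```text
[221.61  475.908 238.652]
[[-0.    -0.907  0.422]
 [-0.     0.422  0.907]
 [-1.     0.    -0.   ]]
{'vertical_fov': 61.855031709128546, 'cx': 321.39460489113156, 'cy': 196.30397844866403, 'extrinsics': array([[  0.423,   0.865,   0.271, 151.02 ],
       [  0.906,  -0.404,  -0.126, 509.654],
       [  0.   ,   0.298,  -0.954, 386.676],
       [  0.   ,   0.   ,   0.   ,   1.   ]])}
cam in tool [-148.021   78.245    0.771]
[[-0.001 -0.299  0.954]
 [-0.001 -0.954 -0.299]
 [ 1.    -0.001  0.   ]]
outer_lid 0.74 [254.7, 216.5]
caddy 0.96 [348.7, 222.0]
lid 433 [456.943  84.541  22.683] [516.171 145.535  63.808] [486.557 115.038  43.245] [484.661 113.497  40.844]
orange 428 [455.236 -24.783  21.087] [516.354  34.151  43.639] [485.795   4.684  32.363] [485.149   4.465  34.212]
purple 446 [345.695 114.026  20.053] [403.008 173.688  45.203] [374.352 143.857  32.628] [374.094 143.758  34.045]
caddy 177 [ 432.735 -159.759   15.763] [ 482.744 -109.426   91.683] [ 457.739 -134.592   53.723] [ 460.297 -135.642   66.563]
```

View pics/w0.png

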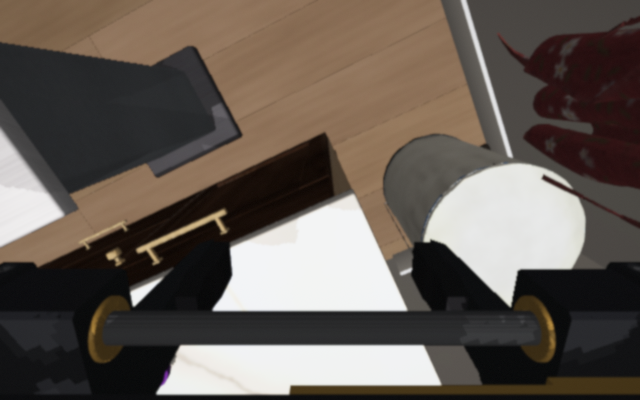

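Call:
{"name": "play_rows", "arguments": {"rows": [[[0,5,-40,-22,0.05],[0,12,-80,-44,0.1],[0,20,-115,-64,0.15],[0,27,-150,-83,0.2],[0,34,-185,-102,0.25],[0,41,-220,-121,0.3],[0,46,-250,-138,0.35],[0,50,-270,-150,0.35]]]}}

```text
time: 1.27
eef_pos: [404.6, 223.2, 188.3]
eef_rot: [-2.051, 1.57, -1.27]
contact_force: [-0.1, 0.9, 0.2]
opening: 88.1
```

Run:
```python
from h import *
np.set_printoptions(precision=3,suppress=True)
s,p,M=tool(); print(s['time'],p,s['q']); print(M)
t=np.array([486,114,170.]); print(M.T@(t-p))
```

```text
1.2667 [404.626 223.171 188.334] [ 0.25   0.224  1.753 -0.     1.164 -0.53 ]
[[ 0.    -0.703  0.711]
 [-0.     0.711  0.703]
 [-1.    -0.    -0.   ]]
[  18.393 -134.829  -18.948]
```

Call:
{"name": "play_rows", "arguments": {"rows": [[[0,4,-30,-4,0],[0,8,-65,-9,0],[0,13,-100,-14,0],[0,16,-120,-17,0],[0,18,-131,-19,0],[0,18,-135,-19,0],[0,18,-135,-19,0],[0,18,-135,-19,0]]]}}

```text
time: 1.93
eef_pos: [484.6, 117.9, 170.9]
eef_rot: [0.792, 1.571, 1.578]
contact_force: [-0.6, 1.1, 0.4]
opening: 88.0
```

```bash
cat > look.py <<'E'
from h import *
import sys
np.set_printoptions(precision=3,suppress=True)
s,p,M=tool(); print(s['time'],p)
c,pp,d=cam('wrist'); save(pp,sys.argv[1])
for t in ['inner_lid','outer_lid','outer_knob','caddy']:
    for m in manip.masks_of('wrist',t):
        r=m['region']&(d>0); v,u=np.nonzero(r); P=w(c,u,v,d[v,u])
        if len(P): print(t,round(m['conf'],2),np.round(m['point']),len(P),'med',np.median(P,0),'mid',(np.percentile(P,1,axis=0)+np.percentile(P,99,axis=0))/2,'zmax',np.percentile(P[:,2],98))
E
python3 look.py w1.png
```

```text
1.9333 [484.601 117.931 170.92 ]
inner_lid 0.92 [250. 261.] 2232 med [490.246  18.791  34.268] mid [486.023   9.376  31.791] zmax 41.06517057808394
inner_lid 0.8 [318. 158.] 1239 med [472.651 129.031  33.908] mid [484.63  117.273  19.825] zmax 35.98206949951113
inner_lid 0.56 [248.  64.] 5019 med [374.169 148.025  34.583] mid [374.069 146.755  35.658] zmax 41.171857060400626
inner_lid 0.55 [137. 299.] 82 med [ 438.823 -115.534    9.563] mid [436.788 -11.641 121.615] zmax 230.31315147714554
outer_lid 0.89 [324. 191.] 2437 med [482.993 119.931  46.223] mid [485.127 117.7    49.308] zmax 62.86624398662742
outer_knob 0.6 [321. 187.] 2396 med [483.008 119.897  46.237] mid [484.762 117.961  50.479] zmax 62.8685148177827
caddy 0.59 [136. 298.] 91 med [ 438.72  -115.545    8.374] mid [437.774 -19.342 111.587] zmax 220.78831777044365
```

View pics/w1.png

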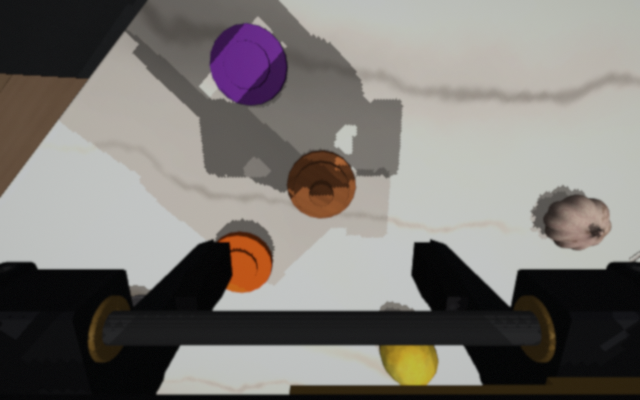

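The wrist view shows the brown lid with knob at (321,187). Purple is at (248,64) and orange at (250,262). I'll fit circles to get the centre.

```bash
cat > fit.py <<'E'
from h import *
np.set_printoptions(precision=2,suppress=True)
from scipy.optimize import least_squares
def circ(Q):
    f=lambda a: np.hypot(Q[:,0]-a[0],Q[:,1]-a[1])-a[2]
    r=least_squares(f,[*Q.mean(0)[:2],25],loss='soft_l1',f_scale=1.).x; return r
def slab(P,x0,y0,rad,zlo,zhi):
    k=(np.hypot(P[:,0]-x0,P[:,1]-y0)<rad)&(P[:,2]>zlo)&(P[:,2]<zhi); return P[k]
def disc(Q):
    h=cv2.convexHull(Q[:,:2].astype(np.float32))[:,0]
    (cx,cy),r=cv2.minEnclosingCircle(h.astype(np.float32)); return cx,cy,r,circ(h)
E
python3 - <<'E'
from fit import *
s,p,M=tool(); print(s['time'],p,s['eef_rot'])
c,pp,d=cam('wrist')
v,u=np.nonzero(d>0); P=w(c,u,v,d[v,u])
for nm,a,b in [('knobtop',55,66),('captop',41,48),('rimtop',29,36)]:
    Q=slab(P,485,118,36,a,b); print(nm,len(Q),disc(Q),np.median(Q,0))
E
```

```text
2.1833 [484.75 117.71 170.94] [-0.59  1.57  0.2 ]
knobtop 475 (485.6281433105469, 117.43063354492188, 10.186169624328613, array([485.44, 117.44,   9.77])) [484.83 118.03  61.87]
captop 1840 (485.64111328125, 117.2385482788086, 24.019563674926758, array([485.55, 117.34,  23.7 ])) [482.39 120.39  46.03]
rimtop 1225 (485.5364074707031, 117.3904037475586, 30.822725296020508, array([485.53, 117.41,  30.61])) [475.77 127.52  33.96]
```

Call:
{"name": "play_rows", "arguments": {"rows": [[[0,25,-1,0.3,0],[0,55,-1,0.3,0],[0,85,-1,0.3,0],[0,115,-1,0.3,0],[0,140,-1,0.3,0],[0,155,-1,0.3,0],[0,160,-1,0.3,0],[0,160,-1,0.3,0]]]}}

```text
time: 2.9
eef_pos: [485.5, 116.7, 10.0]
eef_rot: [2.353, 1.569, 3.139]
contact_force: [0.0, -0.2, 0.2]
opening: 88.6
```

Run:
```python
from fit import *
s,p,M=tool(); print(s['time'],p); print(M); print(s['contact_force'],M.T@(np.array([485.5,117.4,7])-p))
c,pp,d=cam('wrist'); save(pp,'w2.png')
```

```text
2.9 [485.45 116.7   10.02]
[[-0.   -0.71  0.71]
 [ 0.    0.71  0.71]
 [-1.    0.   -0.  ]]
[ 0.03 -0.16  0.21] [3.02 0.46 0.53]
```

View pics/w2.png

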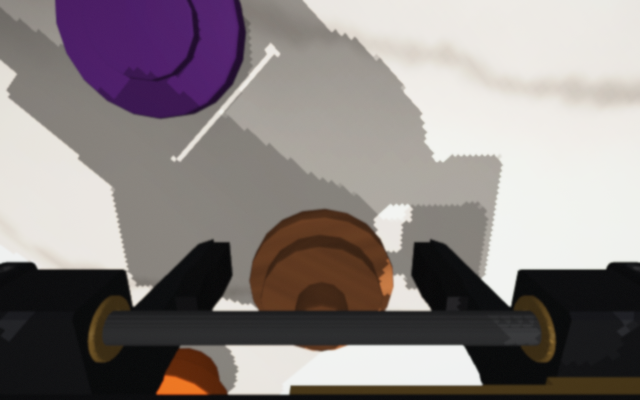

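The picture shows the lid between the open fingers (column 321, fingertips at 220 and 425), with the look-alikes clear. I'll close on the rim.

Call:
{"name": "play_rows", "arguments": {"rows": [[[0,2.5,0.5,0.5,0],[0,2.5,0.5,0.5,0],[60,2.5,0.5,0.5,0],[100,2.5,0.5,0.5,0],[200,2.5,0.5,0.5,0],[200,2.5,0.5,0.5,0],[200,2.5,0.5,0.5,0],[200,2.5,0.5,0.5,0]]]}}

```text
time: 3.62
eef_pos: [486.1, 117.2, 8.4]
eef_rot: [-1.07, 1.571, -0.285]
contact_force: [-0.5, 0.1, 2.3]
opening: 60.7
```

Call:
{"name": "play_rows", "arguments": {"rows": [[[200,0,0,0,0],[200,0,0,0,0],[200,-3,0,0,0],[200,-8,0,0,0],[200,-15,0,0,0],[200,-22,0,0,0],[200,-25,0,0,0],[200,-25,0,0,0]]]}}

```text
time: 4.28
eef_pos: [486.5, 117.3, 34.2]
eef_rot: [-0.761, 1.569, 0.024]
contact_force: [0.4, 0.3, -2.2]
opening: 60.8
```

Run:
```python
from fit import *
s,p,M=tool(); print(s['time'],p,s['opening'],s['contact_force'])
c,pp,d=cam('wrist'); save(pp,'w3.png')
c,pp,d=cam('scene'); cv2.imwrite('pics/s3.png',cv2.resize(pp[150:280,180:380,::-1],None,fx=4,fy=4))
```

```text
4.2833 [486.45 117.31  34.22] 60.80833502325065 [ 0.43  0.26 -2.23]
```

View pics/w3.png

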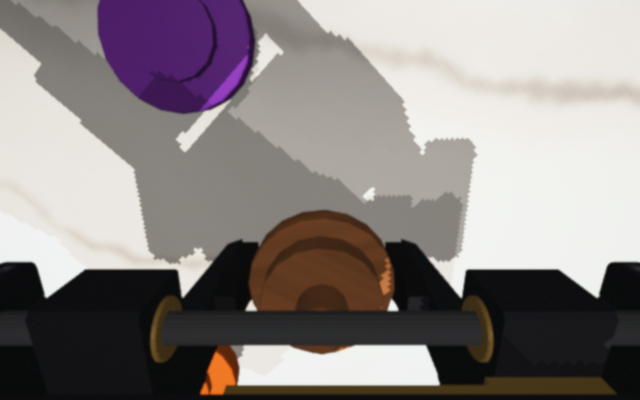

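View pics/s3.png

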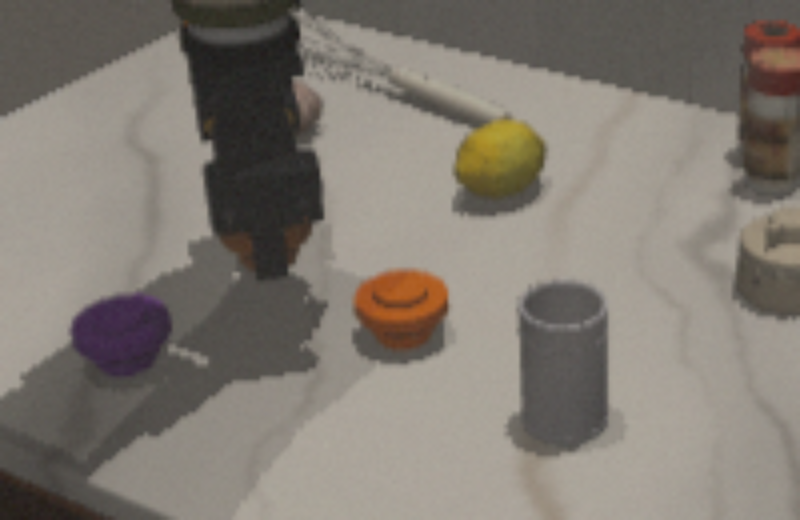

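The lid is lifted as one piece and sits level in the grip (opening 60.8). Next I'll raise it and carry it to a viewing spot beside the caddy.

Call:
{"name": "play_rows", "arguments": {"rows": [[[200,-10,0,0,0],[200,-25,0,0,0],[200,-42,0,0,0],[200,-60,-6,-5,0],[200,-75,-16,-14,0],[200,-86,-30,-27,0],[200,-91,-46,-41,0],[200,-91,-62,-55,0]]]}}

```text
time: 5.05
eef_pos: [491.3, 33.7, 126.0]
eef_rot: [-0.964, 1.568, -0.179]
contact_force: [1.0, -0.5, -2.9]
opening: 60.9
```

Call:
{"name": "play_rows", "arguments": {"rows": [[[200,0,-18,-16,0],[200,0,-40,-36,0],[200,0,-64,-57,0],[200,0,-88,-79,0],[200,0,-112,-100,0],[200,0,-134,-120,0],[200,0,-148,-133,0],[200,0,-156,-140,0]]]}}

```text
time: 5.72
eef_pos: [501.9, -177.0, 124.6]
eef_rot: [-2.13, 1.57, -1.347]
contact_force: [0.2, 0.8, -1.6]
opening: 60.9
```

Call:
{"name": "play_rows", "arguments": {"rows": [[[200,0,-4,-3,0],[200,0,-4,-3,0],[200,0,-4,-3,0],[200,0,-4,-3,0],[200,0,-4,-3,0],[200,0,-4,-3,0],[200,0,-4,-3,0],[200,0,-4,-3,0]]]}}

```text
time: 6.38
eef_pos: [502.9, -179.4, 124.2]
eef_rot: [1.8, 1.571, 2.585]
contact_force: [-0.5, 0.2, -1.8]
opening: 60.4
```

```bash
python3 look.py w4.png
```

```text
6.3833 [ 502.853 -179.442  124.235]
inner_lid 0.92 [327. 233.] 4778 med [ 485.244 -160.702  149.599] mid [ 500.216 -176.21   145.59 ] zmax 150.94305018441375
inner_lid 0.69 [321. 117.] 7412 med [ 460.414 -134.722   41.02 ] mid [ 458.286 -132.848   46.944] zmax 88.04435038699216
inner_lid 0.66 [504.  16.] 2931 med [497.761 -10.888  34.206] mid [494.182  -3.743  21.641] zmax 40.9760126369156
outer_lid 0.94 [323. 287.] 7606 med [ 493.881 -170.124  161.817] mid [ 499.064 -175.437  164.808] zmax 177.59478518358267
outer_knob 0.73 [323. 281.] 7768 med [ 493.917 -170.157  161.813] mid [ 499.315 -176.046  164.411] zmax 177.7361992645114
caddy 0.94 [324. 117.] 7435 med [ 460.365 -134.585   41.673] mid [ 458.255 -132.821   46.983] zmax 88.05606317706633
```

View pics/w4.png

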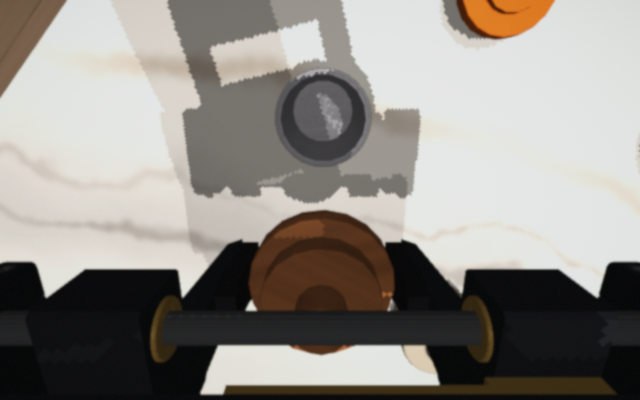

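The picture shows the caddy mouth fully visible at (323,117) and the held lid at (321,282). I'll fit both circles in one frame.

```bash
cat > rel.py <<'E'
from fit import *
from scipy.spatial.transform import Rotation
ts=[]
for i in range(2):
    s,p,M=tool(); c,pp,d=cam('wrist')
    T=np.array(c['extrinsics'])
    v,u=np.nonzero(d>0); P=w(c,u,v,d[v,u])
    Q=slab(P,460,-134,40,82,95); a=disc(Q); print('rim',len(Q),a,np.median(Q[:,2]))
    z=p[2]
    for nm,lo,hi,rad,r0 in [('rim',19+2,19+10,40,31),('cap',19+15,19+22,30,24)]:
        Q=slab(P,p[0],p[1],rad,z+lo,z+hi)
        h=cv2.convexHull(Q[:,:2].astype(np.float32))[:,0]
        # fit circle w/ fixed radius to visible half (+y tool side)
        k=((h-p[:2])@M[:2,1])>0; hh=h[k]
        f=lambda q: np.hypot(hh[:,0]-q[0],hh[:,1]-q[1])-r0
        q=least_squares(f,p[:2],loss='soft_l1').x
        dd=np.array([a[3][0],a[3][1]])-q
        print(nm,len(Q),q,'med z-TCP',np.median(Q[:,2])-z,'delta tool y,z',dd@M[:2,1],dd@M[:2,2],'  off TCP',(q-p[:2])@M[:2,1],(q-p[:2])@M[:2,2])
    print(p)
E
python3 rel.py
```

```text
rim 2074 (458.4920349121094, -133.07571411132812, 26.352869033813477, array([ 458.4 , -133.07,   26.15])) 86.97580254964156
rim 5411 [ 502.12 -179.57] med z-TCP 25.491245432039193 delta tool y,z 63.7998957933917 1.9452042209193257   off TCP 0.5986310676321573 -0.3939613596290962
cap 5689 [ 502.79 -179.44] med z-TCP 37.511002418630596 delta tool y,z 64.18303951265204 1.3790479752926863   off TCP 0.215487348371812 0.172194885997543
[ 502.82 -179.72  124.22]
rim 2076 (458.3045349121094, -133.10391235351562, 26.2819881439209, array([ 458.33, -133.04,   26.13])) 86.96560386553288
rim 5394 [ 496.51 -182.92] med z-TCP 25.474967482339622 delta tool y,z 62.271438815394916 8.242448184001688   off TCP 2.2166262817237157 -6.694780039557903
cap 5703 [ 502.93 -179.43] med z-TCP 37.53441825258625 delta tool y,z 64.34421674792705 1.2358429950610463   off TCP 0.14384834919157402 0.3118251493827364
[ 502.81 -179.75  124.2 ]
```

Run:
```python
from fit import *
for i in range(3):
    s,p,M=tool(); c,pp,d=cam('wrist')
    hsv=cv2.cvtColor(pp,cv2.COLOR_RGB2HSV)
    br=((hsv[...,1]>80)&(hsv[...,0]<25)).astype(np.uint8)
    br[:, :225]=0; br[:,420:]=0; br[:200]=0
    br=cv2.morphologyEx(br,cv2.MORPH_OPEN,np.ones((3,3)))
    if i==0: cv2.imwrite('pics/br.png',br*255)
    v,u=np.nonzero((d>0)&(br>0)); P=w(c,u,v,d[v,u])
    Q=slab(P,p[0],p[1],40,p[2]+22,p[2]+29)
    t=(Q[:,:2]-p[:2])@M[:2,1:]   # tool y,z
    h=cv2.convexHull(t.astype(np.float32))[:,0]; h=h[h[:,0]>3]
    f=lambda q,r0: np.hypot(h[:,0]-q[0],h[:,1]-q[1])-r0
    q=least_squares(f,[0,0],args=(30.6,),loss='soft_l1').x
    v,u=np.nonzero(d>0); P=w(c,u,v,d[v,u]); a=circ(cv2.convexHull(slab(P,460,-134,40,82,95)[:,:2].astype(np.float32))[:,0])
    print(len(Q),len(h),q,np.abs(f(q,30.6)).mean(), t[:,1].min(),t[:,1].max(), t[:,0].max(),'caddy tool',(a[:2]-p[:2])@M[:2,1:], p)
```

```text
4516 29 [0.78 0.45] 0.18839164412627218 -30.925860654826803 31.938107164377833 31.325140913120286 caddy tool [64.45  1.55] [ 502.82 -179.74  124.22]
4531 30 [0.77 0.48] 0.1619601772075498 -30.956088094784405 31.748963565404072 31.317632490331395 caddy tool [64.47  1.61] [ 502.82 -179.76  124.22]
4539 26 [0.85 0.57] 0.16784489575828246 -30.861541626948263 31.881230379840588 31.462505923978835 caddy tool [64.48  1.59] [ 502.81 -179.77  124.21]
```

Call:
{"name": "play_rows", "arguments": {"rows": [[[200,0,8,0.2,0],[200,0,20,0.4,0],[200,0,34,0.6,0],[200,0,47,0.9,0],[200,0,57,1.1,0],[200,0,62,1.1,0],[200,0,63.7,1.1,0],[200,0,63.7,1.1,0]]]}}

```text
time: 7.55
eef_pos: [458.6, -133.8, 124.4]
eef_rot: [-1.335, 1.57, -0.55]
contact_force: [0.6, -0.4, -1.7]
opening: 60.8
```

Call:
{"name": "play_rows", "arguments": {"rows": [[[200,3,0,0,0],[200,7,0,0,0],[200,11,0,0,0],[200,15,0,0,0],[200,19,0,0,0],[200,21,0,0,0],[200,21,0,0,0],[200,21,0,0,0]]]}}

```text
time: 8.22
eef_pos: [458.6, -133.9, 103.1]
eef_rot: [2.054, 1.571, 2.839]
contact_force: [0.3, -0.1, -0.8]
opening: 60.6
```

Run:
```python
from fit import *
s,p,M=tool(); print(s['time'],p,s['opening'],s['contact_force'])
t=np.array([458.37,-133.05])-p[:2]; print('caddy rel tool',t@M[:2,1:],'want ~0.78,0.5')
c,pp,d=cam('wrist'); save(pp,'w5.png')
c,pp,d=cam('scene'); cv2.imwrite('pics/s5.png',cv2.resize(pp[150:280,250:400,::-1],None,fx=4,fy=4))
```

```text
8.2167 [ 458.6  -133.94  103.15] 60.63836388926353 [ 0.31 -0.14 -0.84]
caddy rel tool [0.79 0.47] want ~0.78,0.5
```

View pics/s5.png

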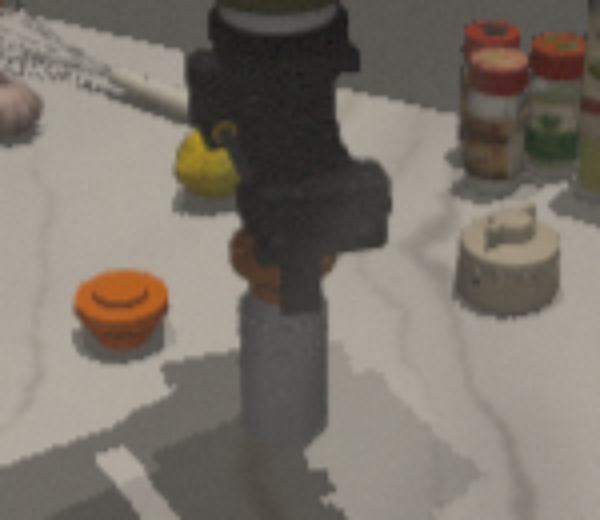

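View pics/w5.png

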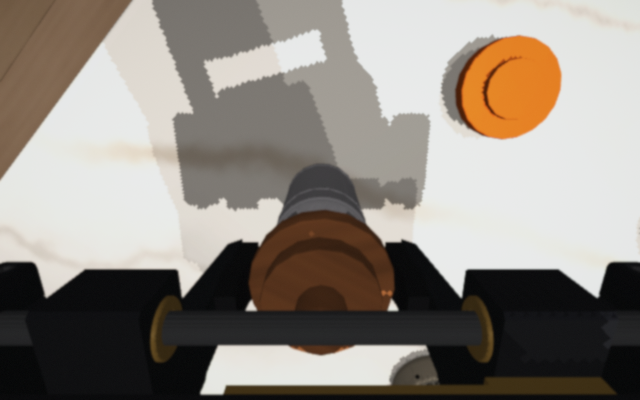

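The lid is lined up over the caddy in both views: caddy at (321,195) in the wrist view, directly under the lid. Now I'll lower it slowly.

Call:
{"name": "play_rows", "arguments": {"rows": [[[200,2,0,0,0],[200,4,0,0,0],[200,6,0,0,0],[200,8,0,0,0],[200,10,0,0,0],[200,12,0,0,0],[200,14,0,0,0],[200,15,0,0,0]]]}}

```text
time: 8.98
eef_pos: [458.5, -133.9, 87.9]
eef_rot: [1.836, 1.57, 2.621]
contact_force: [-0.4, 0.0, -1.3]
opening: 60.7
```

Call:
{"name": "play_rows", "arguments": {"rows": [[[200,1.5,0,0,0],[200,3.5,0,0,0],[200,5.5,0,0,0],[200,7.5,0,0,0],[200,9.5,0,0,0],[200,11,0,0,0],[200,12,0,0,0],[200,12,0,0,0]]]}}

```text
time: 9.65
eef_pos: [458.5, -133.9, 76.0]
eef_rot: [1.81, 1.571, 2.595]
contact_force: [-0.8, -0.8, -1.5]
opening: 60.8
```

Call:
{"name": "play_rows", "arguments": {"rows": [[[200,0.5,0,0,0],[200,1,0,0,0],[200,1.5,0,0,0],[200,2,0,0,0],[200,2.5,0,0,0],[200,2.5,0,0,0],[200,2.5,0,0,0],[200,2.5,0,0,0]]]}}

```text
time: 10.32
eef_pos: [458.6, -133.9, 73.7]
eef_rot: [-1.447, 1.571, -0.662]
contact_force: [0.0, 0.8, -0.7]
opening: 60.8
```

Call:
{"name": "play_rows", "arguments": {"rows": [[[200,0.3,0,0,0],[200,0.6,0,0,0],[200,0.9,0,0,0],[200,1.2,0,0,0],[200,1.2,0,0,0],[200,1.2,0,0,0],[200,1.2,0,0,0],[200,1.2,0,0,0]]]}}

```text
time: 10.98
eef_pos: [458.8, -134.0, 73.3]
eef_rot: [-1.498, 1.57, -0.713]
contact_force: [-2.9, 0.7, 9.2]
opening: 60.4
```

The rim has met the caddy: 9 N at TCP z 73.3, where 73.4 was expected. I'll ease off the push, then open.

Call:
{"name": "play_rows", "arguments": {"rows": [[[200,-0.5,0,0,0],[200,-0.5,0,0,0],[70,-0.5,0,0,0],[50,-0.5,0,0,0],[20,-0.5,0,0,0],[0,-0.5,0,0,0],[0,-0.5,0,0,0],[0,-0.5,0,0,0]]]}}

```text
time: 11.65
eef_pos: [458.6, -133.9, 73.0]
eef_rot: [1.853, 1.571, 2.638]
contact_force: [-0.8, 0.5, -0.6]
opening: 88.0
```

Call:
{"name": "play_rows", "arguments": {"rows": [[[0,0,0,0,0],[0,-5,0,0,0],[0,-15,0,0,0],[0,-30,0,0,0],[0,-48,0,0,0],[0,-63,0,0,0],[0,-70,0,0,0],[0,-70,0,0,0]]]}}

```text
time: 12.32
eef_pos: [459.3, -134.3, 144.9]
eef_rot: [-1.319, 1.567, -0.534]
contact_force: [0.5, -0.4, -0.7]
opening: 88.1
```

```bash
cat > chk.py <<'E'
from fit import *
import sys
s,p,M=tool(); print(s['time'],p,s['opening'],s['contact_force'])
c,pp,d=cam('wrist'); save(pp,sys.argv[1])
v,u=np.nonzero(d>0); P=w(c,u,v,d[v,u])
for nm,lo,hi,rad in [('rim',93,102,40),('cap',106,113,32),('knob',119,130,20)]:
    Q=slab(P,458.5,-133.5,rad,lo,hi)
    if len(Q)<20: print(nm,len(Q)); continue
    a=disc(Q); h=Q-Q.mean(0); n=np.linalg.svd(h,full_matrices=0)[2][2]
    print(nm,len(Q),a,np.median(Q[:,2]),'tiltdeg',np.degrees(np.arccos(abs(n[2]))))
c,pp,d=cam('scene'); cv2.imwrite('pics/s_'+sys.argv[1],cv2.resize(pp[150:280,250:400,::-1],None,fx=4,fy=4))
E
python3 chk.py w6.png
```

```text
12.3167 [ 459.27 -134.26  144.88] 88.10121427802243 [ 0.54 -0.36 -0.69]
rim 2280 (458.9840393066406, -133.46083068847656, 31.23000144958496, array([ 458.88, -133.41,   30.9 ])) 98.90479631850806 tiltdeg 0.6981595236414149
cap 3593 (458.9147644042969, -133.89678955078125, 24.19671630859375, array([ 458.88, -133.67,   23.75])) 110.98961749461589 tiltdeg 0.611991170349633
knob 1050 (458.7825012207031, -133.39517211914062, 10.072022438049316, array([ 458.67, -133.49,    9.72])) 126.77048094758088 tiltdeg 9.912230015171037
```

View pics/w6.png

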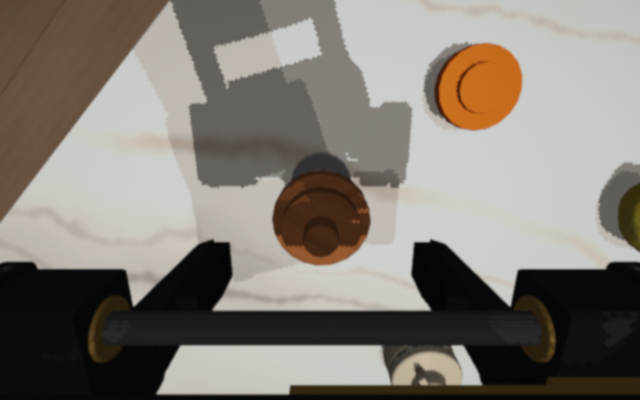

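View pics/s_w6.png

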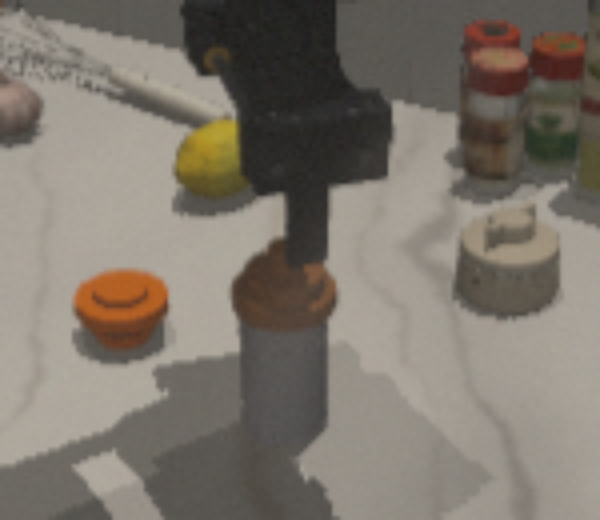

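The lid is home and level: rim top reads 98.9 mm, or 97 after the known +2 mm camera bias, and tilt is about 0.6°. The knob is at (320,235). The hand is already centred on it, so I'll go straight down.

Call:
{"name": "play_rows", "arguments": {"rows": [[[0,0,0,0,0],[0,5,0,0,0],[0,12,0,0,0],[0,20,0,0,0],[0,26,0,0,0],[60,28,0,0,0],[100,28,0,0,0],[100,28,0,0,0]]]}}

```text
time: 13.08
eef_pos: [458.6, -133.9, 114.9]
eef_rot: [1.799, 1.571, 2.584]
contact_force: [-0.1, -0.4, 0.2]
opening: 70.2
```

```bash
python3 chk.py w7.png
```

```text
13.0833 [ 458.61 -133.92  114.93] 70.18015267861878 [-0.05 -0.39  0.2 ]
rim 2952 (458.783203125, -133.2136688232422, 30.92554473876953, array([ 458.72, -133.24,   30.71])) 98.93491256812018 tiltdeg 1.0616810840765756
cap 4729 (458.67132568359375, -133.94195556640625, 24.354812622070312, array([ 458.89, -133.73,   23.84])) 110.97101830364699 tiltdeg 0.7665366441762163
knob 1495 (458.8277587890625, -133.53680419921875, 10.050108909606934, array([ 458.65, -133.56,    9.79])) 126.74068655227208 tiltdeg 11.540235533581155
```

View pics/w7.png

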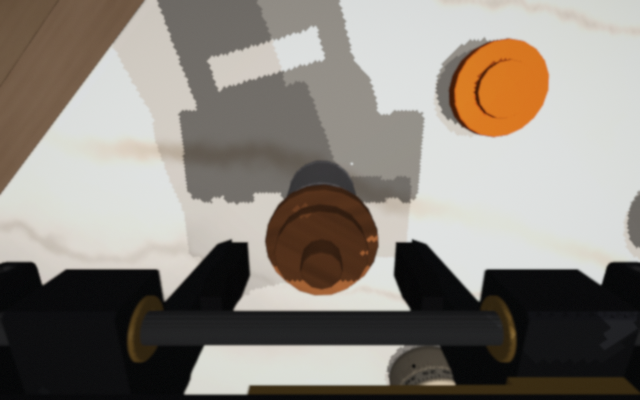

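View pics/s_w7.png

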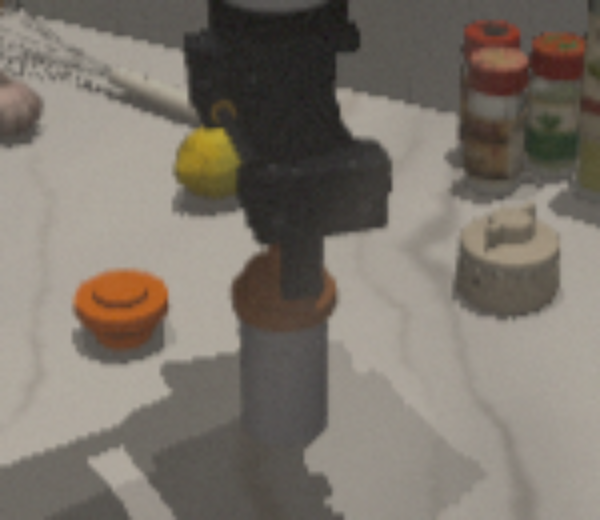

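The knob (322,263) lies midway between the fingertips (248 and 394). I'll go down 3 mm and close gently.

Call:
{"name": "play_rows", "arguments": {"rows": [[[100,1,0,0,0],[110,2,0,0,0],[125,3,0,0,0],[140,3,0,0,0],[155,3,0,0,0],[170,3,0,0,0],[180,3,0,0,0],[186,3,0,0,0]]]}}

```text
time: 13.85
eef_pos: [458.6, -133.9, 112.1]
eef_rot: [-1.48, 1.571, -0.695]
contact_force: [0.4, -1.1, 0.7]
opening: 23.6
```

Call:
{"name": "play_rows", "arguments": {"rows": [[[190,0,0,0,0],[194,0,0,0,0],[200,0,0,0,0],[210,0,0,0,0],[255,0,0,0,0],[255,0,0,0,0],[255,0,0,0,0],[255,0,0,0,0]]]}}

```text
time: 14.52
eef_pos: [458.6, -133.9, 112.0]
eef_rot: [-2.038, 1.571, -1.253]
contact_force: [-0.3, 0.9, 0.5]
opening: 18.7
```

Call:
{"name": "play_rows", "arguments": {"rows": [[[255,-0.5,0,0,0],[255,-1.5,0,0,0],[255,-3,0,0,0],[255,-5,0,0,0],[255,-8,0,0,0],[255,-12,0,0,0],[255,-16,0,0,0],[255,-18,0,0,0]]]}}

```text
time: 15.18
eef_pos: [458.8, -134.0, 130.8]
eef_rot: [-1.327, 1.57, -0.542]
contact_force: [-0.2, -0.3, 0.2]
opening: 18.7
```

Call:
{"name": "play_rows", "arguments": {"rows": [[[255,-5,0,0,0],[255,-13,0,0,0],[255,-24,0,0,0],[255,-36,0,0,0],[255,-47,0,0,0],[255,-55,0,0,0],[255,-60,0,0,0],[255,-62,0,0,0]]]}}

```text
time: 15.85
eef_pos: [458.8, -134.0, 192.8]
eef_rot: [-1.335, 1.57, -0.55]
contact_force: [0.5, 0.8, -0.3]
opening: 18.4
```

Call:
{"name": "play_rows", "arguments": {"rows": [[[255,0,0,0,0],[255,0,0,0,0],[255,0,0,0,0],[255,0,0,0,0],[255,0,0,0,0],[255,0,0,0,0],[255,0,0,0,0],[255,0,0,0,0]]]}}

```text
time: 16.52
eef_pos: [458.6, -133.9, 192.0]
eef_rot: [1.925, 1.571, 2.71]
contact_force: [0.4, 0.0, -0.6]
opening: 18.8
```

```bash
python3 chk.py w8.png
python3 - <<'E'
from fit import *
s,p,M=tool(); c,pp,d=cam('wrist'); v,u=np.nonzero(d>0); P=w(c,u,v,d[v,u])
Q=slab(P,p[0],p[1],26,p[2]-8,p[2]+3); n=np.linalg.svd(Q-Q.mean(0),full_matrices=0)[2][2]
print('held cap',len(Q),np.median(Q,0),n, np.degrees(np.arccos(abs(n[2]))))
c,pp,d=cam('top'); cv2.imwrite('pics/t8.png',cv2.resize(pp[110:300,200:430,::-1],None,fx=3,fy=3))
E
```

```text
16.5167 [ 458.58 -133.88  191.97] 18.811179286251672 [ 0.43  0.01 -0.64]
rim 2331 (458.76910400390625, -133.11502075195312, 30.905990600585938, array([ 458.71, -133.16,   30.59])) 98.98535016864966 tiltdeg 0.6541941381989436
cap 79 (458.35736083984375, -132.97561645507812, 17.193750381469727, array([ 458.56, -133.24,   16.67])) 106.20617206467196 tiltdeg 0.18587575044095014
knob 0
held cap 2821 [ 449.61 -124.16  190.89] [-0.02  0.02  1.  ] 1.7681184573266637
```

View pics/w8.png

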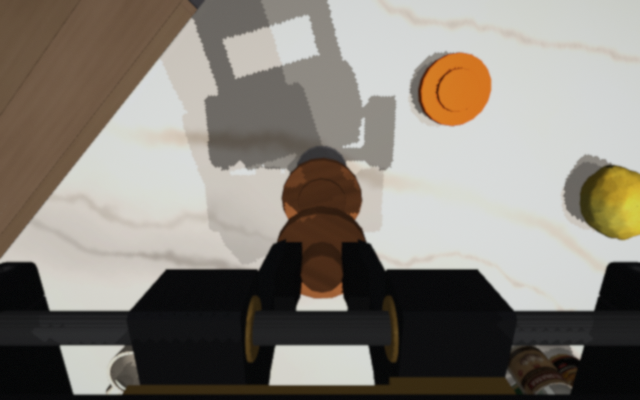

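View pics/s_w8.png

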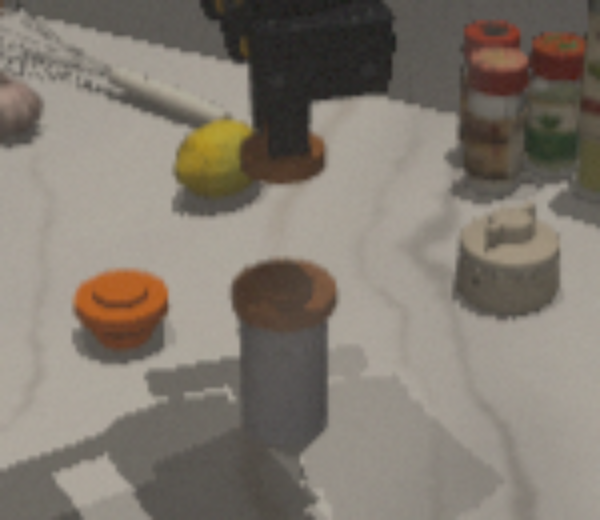

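The outer lid is lifted off alone: it is level to within about 1.8° and its lower edge is about 74 mm above the inner lid's boss. The inner lid rim still fits at the same place and height (98.98), level and on the upright caddy, and its bare boss shows at (322,188). I'm handing in.

```bash
python3 -c "
from rig import manip
print(manip.hand_in())"
```

```text
the job is handed in; nothing more can be done
None
```

The job is done and handed in at about 16.6 s of the 61 s allowed. I carried the brown double lid by its inner rim and lowered it into the caddy until it met the rim. I then let go, took the outer lid by its knob and lifted it 80 mm.

- **Seating:** the rim touched at tool (TCP) height 73.3 mm against 73.4 mm expected, with about 9 N of contact force. After letting go, the rim top read 98.9 mm, about 97 mm once the wrist camera's +2 mm height bias is allowed for, which is fully home.
- **After the lift:** the inner lid rim's fitted centre had shifted about 0.3 mm and its height under 0.1 mm. It read level to about 0.7°, with the caddy upright.
- **Outer lid:** it is firmly held (opening 18.8 mm) about 74 mm clear above the inner lid's boss. Its tilt reads about 1.8°, but partial cover by the fingers makes that reading rough.
- **Things round about:** I kept clear of the orange and purple look-alikes and the bystanders. The last pictures I looked at show the orange one, the lemon and the timer where they were. I did not recheck the purple one, the garlic or the cup at the end.

No check failed. One rim fit in the held state was thrown off by the fingers, so I redid it with a colour mask before lowering.

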